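# Seat a pump cover on the gauging fixture's pin and hold it down for a reading

## Task

Put the bare aluminium pump cover on the gauging fixture for a reading: with its ear over the brass-collared probe, lower it onto the locating pin, slide it along as needed until the hidden pin finds the bore underneath and the cover drops on, then press it down against the sprung lift ring until it sits flush on the three steel datum buttons. Finish while still holding it pressed down like that, so that the dial can be read, and leave the red cover and the other gauges on the granite where they are.

Things in the scene. Friction and masses are not known exactly. Their poses are not given: they have to be found in the camera images.
- cover_boss (a point): Bare aluminium pump cover, 0.27 to 0.45 kg, loose, flange down. From the middle of its 12 mm thick flange rises a block-shaped boss, 46 (x) x 34 (y) mm, from 12 to 54 mm above the underside: grip it across the 34 mm, along y. This point is on the boss's upright centre line, 35 mm above the underside. z up, x towards the ear.
- cover: The same aluminium cover; origin at the centre of its underside, same axes. Flange 80 (x) x 70 (y) mm; a flat ear, 30 mm wide and 12 mm thick, runs from it in +x to 78 mm from the middle. A blind bore opens in the underside at this origin, not seen from above: 18 mm in diameter, 26 mm deep.
- datum (a point): Datum point of the fixed gauging fixture, over the middle of its blue nest block (94 x 88 mm, top 38 mm above the granite), level with the tops of three 12 mm steel datum buttons, 46 mm above the granite. They stand at x, y = (-28, 24), (-28, -24), (31, 0) mm. x points to probe and dial, z up. Seated, the cover's underside is level with this point and its x is along this x.
- pin_slot (a point): 18 mm above the datum point, same axes: height of the upright locating pin's flat top. The pin is clamped firmly in a slot along the fixture's x, anywhere within 4 mm either way of this point, at y = 0. It is 16 mm in diameter, its last 3 mm tapering to 11 mm. The cover's bore fits over it with 1 mm to spare all round.
- probe_tip (a point): Tip of the dial's upright probe at the start: a steel rod 8 mm thick with a brass collar, 62 mm along x from the datum point and 4 mm above its level. The seated cover's ear pushes it down. The round dial, 57 mm across, face up, top 77 mm above the granite, is centred 120 mm along x from the datum point.
- lift_ring (a joint): Travel (m) of the brass lift ring, 34 mm across, round the locating pin: 0 up, growing downwards. At 0 its top is 5 mm above the datum buttons and 13 mm below the pin's top. Its spring carries the cover's weight; it yields from 7.6 N and takes 12 N at 0.005, where the cover is flush on the buttons.
- probe (a joint): Travel of the probe in m, 0 up, growing as it is pushed down; about 0.004 when the cover is seated (1 to 2 N). It turns the dial's needle.
- red_cover_boss (a point): A red anodised cover of exactly the same shape and size, already measured; to be left alone. Point as on the aluminium one.
- ring_gauge: Steel ring gauge, 68 mm across, 24 mm high, lying flat; origin at the centre of its underside. To be left alone.
- plug_gauge: Plug gauge with green handle, 112 mm long, 14 mm thick, lying along its x; origin under the handle's middle. To be left alone.
- micrometer: Micrometer with green frame lying flat, about 140 mm long along its x, 18 mm high; origin under the frame's opening. To be left alone.
- v_block: Steel V-block 70 x 45 mm, 44 mm high; origin at the centre of its underside. To be left alone.
- try_square: Small engineer's square lying flat, stock 80 mm along y, blade 100 mm along x, 16 mm high; origin under the stock. To be left alone.
Not all that is in view belongs to the job. There is more than one size of the cover; the one meant has the size given above.

How it is judged:
On the way, in this order (a step that is already met when the one before it is completed fails the run):
1. the aluminium cover is picked up: its underside more than 60 mm above the granite, carried by the fingers (height (world z) of cover above 0.06 m and contact force between the fingers and cover above 0.5 N), for 0.1 s.
2. the cover has dropped over the pin: its underside is less than 8 mm above the datum buttons, its middle within 8 mm of the datum point, the cover level within 0.09 rad (z of cover in the frame of datum below 0.008 m and horizontal distance between cover_boss and datum below 0.008 m and angle between cover_boss's own z axis and vertical below 0.09 rad), for 0.1 s.
At the end, for the whole second after the job is handed in: The cover's underside is within 1.5 mm of the datum buttons, centred within 8 mm, level within 0.04 rad, its ear within 0.25 rad of the fixture's x; lift ring down over 3.5 mm, probe over 2.5 mm; the cover still, the fingers on it with over 3 N (z of cover in the frame of datum between -0.002 and 0.0015 m and horizontal distance between cover_boss and datum below 0.008 m and angle between cover_boss's own z axis and vertical below 0.04 rad and angle between the x axis of cover_boss and the x axis of datum, either way round below 0.25 rad and value of joint lift_ring above 0.0035 m and value of joint probe above 0.0025 m and contact force between the fingers and cover above 3 N and linear speed of cover below 0.02 m/s); the arm keeps its last pose, push and grip.
It fails at once if the red cover or any of the other gauges on the granite is shifted by more than 30 mm (distance of any of red_cover_boss, ring_gauge, plug_gauge, micrometer, v_block, try_square from where it was at the start of the episode above 0.03 m).
It also fails if it takes over 40 s, if anything falls off the work surface, if the arm or the gripper's body presses on something with over 40 N, if the wrist force passes 120 N, or if a joint passes its speed limit or range.

## Robot

A 6-joint arm with a two-finger parallel gripper is mounted at the origin on the work surface. World frame = base frame: x ahead of the robot, y to its left, z up, the work surface at z = 0. Lengths are in m, angles in rad, forces in N, time in s.
With the tool pointing down it reaches from about 0.375 to 0.975 m from the base axis. Payload 3.8 kg.
Tool frame: the origin (TCP) lies on the centre line of the jaws, within the pads' length; the fingertips stand 8 mm ahead of it and the grasp point (between the pads) lies 11 mm behind it; z points along the fingers, y is the direction in which the jaws open and shut (so a half turn about z gives the same grasp; the last joint's range is limited). The gripper opens to 85 mm and grips with 20 to 120 N. Pads are 22 mm wide; open, the fingers measure 114 mm over their backs; the gripper's body (76 mm by 85 mm) begins 54 mm behind the grasp point. The pads swing forward as they close: fully open they stand 13 mm farther back than shut.
Start: joints at [-1.226, 0.264, 1.604, -0, 1.274, -0.037], TCP at [0.251, -0.626, 0.239] pointing down, gripper open.
Joint ranges: [-2.63, 2.63], [-0.94, 2.18], [0.31, 2.57], [-1.31, 4.45], [0, 2.66], [-2.55, 2.55]. Speed limits (rad/s): [2.57, 2.57, 3.14, 3.14, 3.14, 3.14].

## Interface

Orientations are given as a rotation vector (axis times angle).
In Python, from workcell import bot gives the robot as it stands.
- The arm moves only by the tool arm_command, never from a script. Its arguments are lists of equal length, an entry for each row: "slide": the shift along the tool's x, y, z in m, a list of three; "angular": the turn, a rotation vector about the tool's x, y, z in degrees, a list of three; "hand": the finger opening in m, from 0 to 0.0854. A call has exactly 8 rows; each row shifts and turns the pose as measured when the row begins, along the tool's axes as they then stand; what a row does not reach is not made up. A row lasts 1/10 s, in which the tool goes at most 50 mm and 8.59 degrees, less where a joint would pass 70% of its speed; a pose out of reach is approached as far as the arm can. A call is refused whole if a number of a shift passes 0.05 or a number of a turn 8.59, either way. A call with a gripper value outside its range is refused whole. The fingers move at their own pace and stop on an object; "squeeze" is the grip in N (left out, the last holds). Time passes only in rows, so rows that do not move let the fingers close, or fill a call up. It gives the time, the measured TCP pose, the force and the opening at its end, in the units of the state.
- bot.read_state(): the state, without advancing time (a new reading comes with each control period).
- bot.read_camera(name): name is "scene" or "top" or "wrist"; returns the picture (384x512x3 uint8, red, green, blue); there is no depth.
- bot.get_calibration(name): a dict with "fx", "fy", "cx", "cy" (pixels), "R" (3x3) and "t" (3): a world point X has camera coordinates R X + t. Camera axes: x right, y down, z forward; pixel columns grow to the right and rows downward; lengths in m; the calibration is good to about 2 mm. A picture is of the moment at which its call begins: read the wrist's pose just before it. get_calibration takes no time and is no camera call; for the wrist camera it gives the pose at the moment of the call.
- bot.finish_job(): hands the job in, once; it reports no verdict.
The state is a dict: "time": time; "q": joint angles; "joint_vel": joint speeds; "joint_torque": joint torques, N m; "tool_pos": TCP position; "tcp_rot": TCP orientation; "wrist_force": force on the tool from outside, world axes, zero at the start; "torque": the same for the moment, N m; "width": opening from 0.0 (shut) to 1.0 (fully open).
Only numpy, scipy, OpenCV 4.12 (cv2) and the standard library are available. Lean on these libraries where they do the work, as an engineer would, in place of code of your own. Each camera call takes 0.05 s, during which the arm holds its last target.

## Working session

There is one attempt and no reset: what is moved stays moved. The work goes in short steps, Python scripts to look and compute and a tool call to move; the robot and the scene stay as the last step left them, time stands still between calls to the robot, and variables do not carry over. Pictures are saved under pics/ and viewed, and the job is handed in when it is done.

Besides the shell and the picture viewer there is one more tool, called as name(argument=value, ...) on one line, values as JSON. arm_command: Moves the arm, as the interface text tells. Its arguments: {"type":"object","properties":{"slide":{"type":"array","items":{"type":"array","items":{"type":"number"}}},"angular":{"type":"array","items":{"type":"array","items":{"type":"number"}}},"hand":{"type":"array","items":{"type":"number"}},"squeeze":{"type":"number"}},"required":["slide","angular","hand"]}

```bash
mkdir -p pics; python3 - <<'E'
from workcell import bot
import cv2
print(bot.read_state())
for n in ["scene","top","wrist"]:
    c=bot.get_calibration(n); im=bot.read_camera(n)
    print(n,c)
    cv2.imwrite(f"pics/{n}0.png",im[:,:,::-1])
E
```

```text
{'time': 0.0, 'q': array([-1.22589172e+00,  2.64793070e-01,  1.60540669e+00, -8.10247156e-06,
        1.27371195e+00, -3.68587873e-02]), 'joint_vel': array([ 2.32839875e-03,  1.15023507e-03, -1.42804282e-04, -1.46341777e-03,
       -4.95414567e-05,  7.65103412e-04]), 'joint_torque': array([-1.93176609e-03, -5.15106511e+01, -3.67314327e+01, -1.03180375e-04,
        1.27165092e-02, -3.02681293e-06]), 'tool_pos': array([ 0.2512495 , -0.62570588,  0.23791747]), 'tcp_rot': array([-3.08228338e+00, -5.95606675e-01,  5.70461074e-04]), 'wrist_force': array([ 0.42246358, -0.1026674 , -0.53177369]), 'torque': array([-0.05472039,  0.00739357,  0.0017024 ]), 'width': 1.0055804065214407}
scene {'fx': 411.83073702577633, 'fy': 411.83073702577633, 'cx': 259.3791436413165, 'cy': 193.78636904386218, 'R': array([[-0.2773959 ,  0.96065623, -0.01382481],
       [ 0.73840515,  0.20396929, -0.64277084],
       [-0.61466198, -0.18851031, -0.76593376]]), 't': array([ 0.18039204, -0.34532747,  1.43589629])}
top {'fx': 436.62676702218687, 'fy': 436.62676702218687, 'cx': 251.24955154859776, 'cy': 194.0238154651327, 'R': array([[ 0.02388111, -0.99959073, -0.01574992],
       [-0.98764109, -0.02114867, -0.15529908],
       [ 0.15490243,  0.01926398, -0.98774194]]), 't': array([-0.0305446 ,  0.54202453,  1.11890773])}
wrist {'fx': 324.2285829821061, 'fy': 324.2285829821061, 'cx': 261.0490943600828, 'cy': 193.91953649225889, 'R': array([[ 0.3720631 , -0.92820437, -0.00238777],
       [-0.87763011, -0.35262607,  0.32468485],
       [-0.30221588, -0.11870767, -0.94581925]]), 't': array([-0.67362249, -0.0416059 ,  0.38039596])}
```

View pics/top0.png

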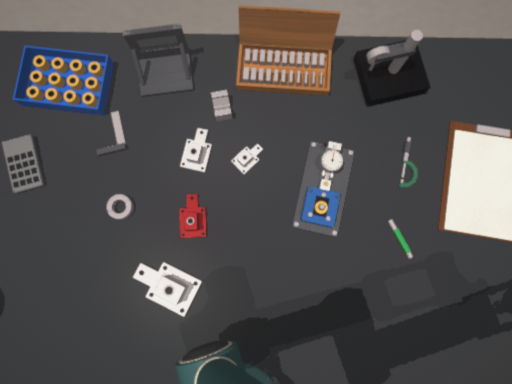

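View pics/scene0.png

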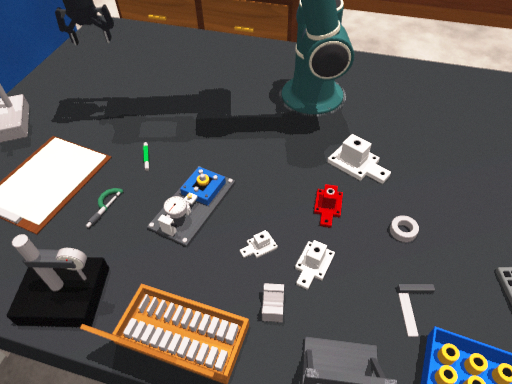

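View pics/wrist0.png

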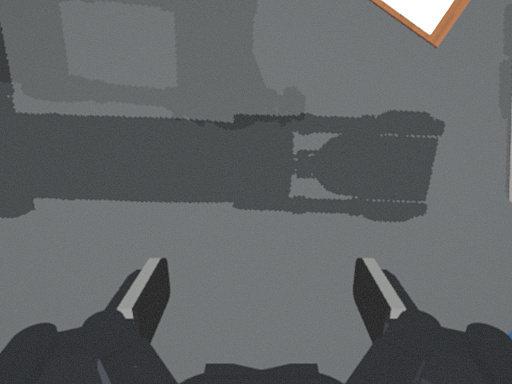

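```bash
cat > h.py <<'E'
import numpy as np, cv2
from workcell import bot
def ray(c,u,v,z):
    d=c["R"].T@np.array([(u-c["cx"])/c["fx"],(v-c["cy"])/c["fy"],1.]); o=-c["R"].T@c["t"]
    return o+d*(z-o[2])/d[2]
def proj(c,X):
    p=c["R"]@np.asarray(X)+c["t"]; return c["fx"]*p[0]/p[2]+c["cx"],c["fy"]*p[1]/p[2]+c["cy"]
def crop(im,u0,u1,v0,v1,s,fn):
    cv2.imwrite(fn,cv2.resize(im[v0:v1,u0:u1,::-1],None,fx=s,fy=s,interpolation=cv2.INTER_CUBIC))
E
python3 - <<'E'
from h import *
im=cv2.imread("pics/top0.png")[:,:,::-1]
a=cv2.resize(im[120:180,170:230],None,fx=6.5,fy=6.5,interpolation=cv2.INTER_CUBIC)
b=cv2.resize(im[138:238,290:360],None,fx=5.5,fy=5.5,interpolation=cv2.INTER_CUBIC)
o=np.zeros((560,790,3),np.uint8);o[:a.shape[0],:a.shape[1]]=a;o[:b.shape[0],400:400+b.shape[1]]=b
cv2.imwrite("pics/c1.png",o[:,:,::-1])
c=bot.get_calibration("top")
g=im.min(2)
n,l,s,ce=cv2.connectedComponentsWithStats((g>110).astype(np.uint8))
for i in range(1,n):
    if s[i,4]>80: print(s[i],ce[i],ray(c,*ce[i],0.012))
m=(l==l[157,197]) if l[157,197] else None
E
```

```text
[    0     0   512    41 14530] [264.11390227  15.6928424 ] [ 1.0741099  -0.04259525  0.012     ]
[368  46  22  13 163] [378.14110429  51.04294479] [ 0.96934132 -0.37102652  0.012     ]
[211  90  20  27 412] [220.56553398 102.71116505] [0.80648703 0.07523656 0.012     ]
[111 111  14  34 280] [117.43571429 127.38571429] [0.72874825 0.3628376  0.012     ]
[ 444  124   68  117 6687] [480.5948856  183.30910722] [ 0.59009517 -0.63993973  0.012     ]
[180 128  32  45 902] [196.07871397 151.66075388] [0.66306387 0.13835675 0.012     ]
[  2 136  40  56 825] [ 21.01090909 158.72      ] [0.6331544  0.62648803 0.012     ]
[319 141  24  50 719] [330.23504868 163.57719054] [ 0.63671722 -0.23291915  0.012     ]
[231 144  32  31 529] [246.60302457 158.10964083] [ 0.64752062 -0.00242304  0.012     ]
[106 194  26  25 366] [118.56010929 206.1284153 ] [0.50609786 0.34376028 0.012     ]
[ 133  262   69   55 2029] [168.16510596 286.39674717] [0.29497521 0.19646425 0.012     ]
[194 357  25  27 104] [202.125      368.13461538] [0.09137221 0.09784693 0.012     ]
```

View pics/c1.png

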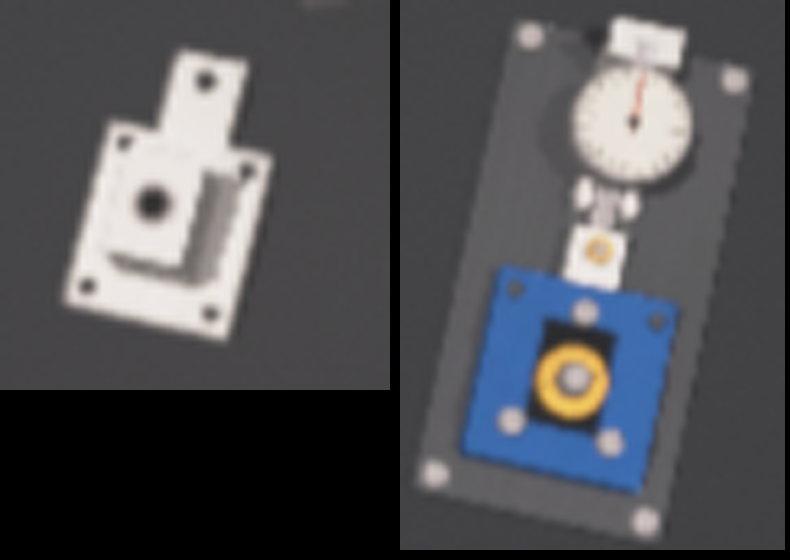

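```bash
python3 - <<'E'
from h import *
c=bot.get_calibration("top")
A=lambda x,y,z:ray(c,(x+.5)/6.5-.5+170,(y+.5)/6.5-.5+120,z)[:2]
B=lambda x,y,z:ray(c,(x-400+.5)/5.5-.5+290,(y+.5)/5.5-.5+138,z)[:2]
P=[A(*p,.012) for p in [(110,122),(270,155),(228,338),(65,303)]]
print("flange centre",np.mean(P,0),"sides",[np.linalg.norm(P[i]-P[(i+1)%4]) for i in range(4)])
ear=(A(178,50,.012)+A(247,62,.012))/2; print("ear tip",ear, np.linalg.norm(ear-np.mean(P,0)))
d=ear-np.mean(P,0);print("yaw",np.degrees(np.arctan2(d[1],d[0])), [np.degrees(np.arctan2(*(v)[::-1])) for v in (P[0]-P[3],P[1]-P[2],P[0]-P[1])])
print("boss hole",A(153,204,.054))
Q=[B(*p,.038) for p in [(500,267),(678,305),(640,490),(463,455)]]
print("nest",np.mean(Q,0),[np.linalg.norm(Q[i]-Q[(i+1)%4]) for i in range(4)],[np.degrees(np.arctan2(*(v)[::-1])) for v in (Q[0]-Q[3],Q[1]-Q[2],Q[0]-Q[1],Q[3]-Q[2])])
b1,b2,b3=B(585,313,.046),B(512,421,.046),B(610,442,.046)
m=(b2+b3)/2;e=b1-m;print("buttons",m,b1,np.linalg.norm(e),np.degrees(np.arctan2(e[1],e[0])),"datum",m+e*28/59, np.linalg.norm(b2-b3))
print("pin",B(575,378,.064),"dial",B(633,123,.077))
E
```

```text
flange centre [0.65405403 0.13968332] sides [np.float64(0.07062500072295119), np.float64(0.08164900848790402), np.float64(0.07137256044258304), np.float64(0.08129323363173703)]
ear tip [0.73091918 0.12393738] 0.07846136398129346
yaw -11.576957418280019 [np.float64(-10.952250077014025), np.float64(-10.427712618590455), np.float64(79.17702545512152)]
boss hole [0.65411228 0.14000688]
nest [ 0.5138578 -0.2025678] [np.float64(0.08763600338756912), np.float64(0.0919371450352209), np.float64(0.08587358767329316), np.float64(0.09357850977123773)] [np.float64(-10.69327901783298), np.float64(-11.794472536200901), np.float64(78.91406981168734), np.float64(80.01249747066038)]
buttons [ 0.48731804 -0.19702346] [ 0.54476576 -0.20855476] 0.058593615033898205 -11.349966238515364 datum [ 0.51458136 -0.20249594] 0.047477209714035885
pin [ 0.51080809 -0.20116219] dial [ 0.63132733 -0.2267999 ]
```

```bash
cat >> h.py <<'E'
from scipy.spatial.transform import Rotation as Ro
def plan(target,yaw=None,n=8,step=.048,dt=8.4,show=True):
    """target TCP xyz, tool pointing down with tool-y at yaw deg; prints rows"""
    s=bot.read_state(); p=s["tool_pos"].copy(); R=Ro.from_rotvec(s["tcp_rot"])
    G=None
    if yaw is not None:
        a=np.radians(yaw); y=np.array([np.cos(a),np.sin(a),0]);z=np.array([0,0,-1.])
        G=Ro.from_matrix(np.c_[np.cross(y,z),y,z])
    S=[];A=[]
    for i in range(n):
        d=np.asarray(target)-p; L=np.linalg.norm(d); d=d*min(1,step/max(L,1e-9))
        t=R.inv().apply(d).round(4); 
        r=np.zeros(3)
        if G is not None:
            r=np.degrees((R.inv()*G).as_rotvec()); r=r*min(1,dt/max(np.abs(r).max(),1e-9)); r=r.round(2)
        p=p+R.apply(t); R=R*Ro.from_rotvec(np.radians(r)); S.append(t.tolist());A.append((r+0).tolist())
    Rm=R.as_matrix()
    print("t",s["time"],"now",s["tool_pos"].round(4),"yaw",np.degrees(np.arctan2(*Ro.from_rotvec(s["tcp_rot"]).as_matrix()[1::-1,1])).round(2),"F",s["wrist_force"].round(2),"q",s["q"].round(2),"w",s["width"])
    print("slide",S);print("angular",A);print("end",p.round(4),"remaining",np.linalg.norm(np.asarray(target)-p).round(4))
E
python3 -c "
from h import *
plan((.654,.14,.2),-101)"
```

```text
t 0.15 now [ 0.2513 -0.6259  0.2382] yaw -68.12 F [-0.76 -0.59  1.51] q [-1.23  0.26  1.61 -0.    1.27 -0.04] w 0.9993313856631275
slide [[0.0365, -0.0311, 0.0022], [0.0316, -0.0361, 0.0022], [0.026, -0.0403, 0.0022], [0.0198, -0.0437, 0.0021], [0.0138, -0.0459, 0.0021], [0.0138, -0.0459, 0.0021], [0.0138, -0.0459, 0.0021], [0.0138, -0.0459, 0.0021]]
angular [[-0.03, 0.01, 8.4], [-0.02, 0.01, 8.4], [-0.03, 0.0, 8.4], [-0.02, 0.01, 7.68], [0.0, 0.0, 0.0], [0.0, 0.0, 0.0], [0.0, 0.0, 0.0], [0.0, 0.0, 0.0]]
end [ 0.4298 -0.2863  0.2213] remaining 0.4822
```

arm_command(slide=[[0.0365,-0.031,0.002],[0.0315,-0.036,0.002],[0.026,-0.04,0.002],[0.02,-0.0435,0.002],[0.014,-0.046,0.002],[0.014,-0.046,0.002],[0.014,-0.046,0.002],[0.014,-0.046,0.002]], angular=[[0,0,8.4],[0,0,8.4],[0,0,8.4],[0,0,7.7],[0,0,0],[0,0,0],[0,0,0],[0,0,0]], hand=[0.085,0.085,0.085,0.085,0.085,0.085,0.085,0.085], squeeze=80)

```text
time: 0.95
tool_pos: [0.4361, -0.2821, 0.2182]
tcp_rot: [-3.12, 0.344, 0.004]
wrist_force: [1.5, 0.7, 0.5]
width: 0.992
```

```bash
python3 -c "
from h import *
plan((.654,.14,.2),-101)"
```

```text
t 0.95 now [ 0.4361 -0.2821  0.2182] yaw -102.6 F [1.48 0.73 0.54] q [-0.62 -0.01  1.96  0.    1.2   1.17] w 0.9919181609127035
slide [[0.0122, -0.0464, 0.0019], [0.0135, -0.046, 0.0018], [0.0135, -0.046, 0.0018], [0.0135, -0.046, 0.0018], [0.0134, -0.046, 0.0018], [0.0135, -0.046, 0.0019], [0.0134, -0.046, 0.0018], [0.0135, -0.046, 0.0019]]
angular [[-0.11, 0.16, -1.6], [0.0, 0.0, 0.0], [0.0, 0.0, 0.0], [0.0, 0.0, 0.0], [0.0, 0.0, 0.0], [0.0, 0.0, 0.0], [0.0, 0.0, 0.0], [0.0, 0.0, 0.0]]
end [0.6121 0.0586 0.2035] remaining 0.0916
```

arm_command(slide=[[0.012,-0.0465,0.002],[0.0135,-0.046,0.002],[0.0135,-0.046,0.002],[0.0135,-0.046,0.002],[0.0135,-0.046,0.002],[0.0135,-0.046,0.002],[0.0135,-0.046,0.002],[0.0135,-0.046,0.002]], angular=[[-0.1,0.15,-1.6],[0,0,0],[0,0,0],[0,0,0],[0,0,0],[0,0,0],[0,0,0],[0,0,0]], hand=[0.085,0.085,0.085,0.085,0.085,0.085,0.085,0.085])

```text
time: 1.75
tool_pos: [0.6151, 0.0748, 0.2006]
tcp_rot: [3.126, -0.298, 0.001]
wrist_force: [1.3, 0.3, -0.9]
width: 0.997
```

```bash
python3 -c "
from h import *
c=bot.get_calibration('wrist');im=bot.read_camera('wrist')
import pickle;pickle.dump(c,open('w1.pkl','wb'))
cv2.imwrite('pics/w1.png',im[:,:,::-1]);print(-c['R'].T@c['t'])
plan((.654,.14,.2),-101)"
```

```text
[0.69727557 0.0591682  0.33426045]
t 1.8 now [0.6179 0.0817 0.2002] yaw -100.75 F [ 4.13  4.06 -0.21] q [0.09 0.19 1.77 0.   1.18 1.85] w 0.9968711380143149
slide [[0.0172, -0.0448, 0.0004], [0.0073, -0.0192, 0.0001], [-0.0, -0.0, -0.0], [-0.0, -0.0, -0.0], [-0.0, -0.0, -0.0], [-0.0, -0.0, -0.0], [-0.0, -0.0, -0.0], [-0.0, -0.0, -0.0]]
angular [[-0.3, -0.14, 0.25], [0.0, 0.0, 0.0], [0.0, 0.0, 0.0], [0.0, 0.0, 0.0], [0.0, 0.0, 0.0], [0.0, 0.0, 0.0], [0.0, 0.0, 0.0], [0.0, 0.0, 0.0]]
end [0.654 0.14  0.2  ] remaining 0.0
```

View pics/w1.png

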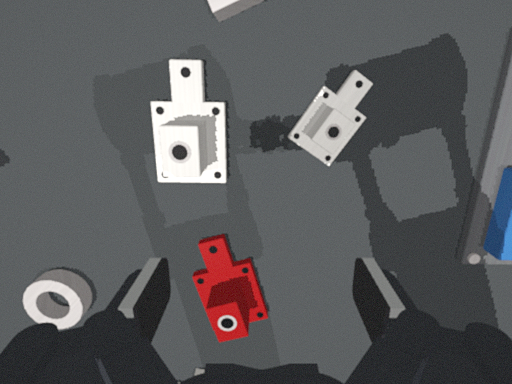

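arm_command(slide=[[0.017,-0.045,0.01],[0.0073,-0.019,0.02],[0,0,0.03],[0,0,0.015],[0,0,0],[0,0,0],[0,0,0],[0,0,0]], angular=[[-0.3,-0.1,0.25],[0,0,0],[0,0,0],[0,0,0],[0,0,0],[0,0,0],[0,0,0],[0,0,0]], hand=[0.085,0.085,0.085,0.085,0.085,0.085,0.085,0.085])

```text
time: 2.6
tool_pos: [0.6518, 0.1374, 0.1258]
tcp_rot: [3.128, -0.294, 0.003]
wrist_force: [1.2, -0.4, -0.6]
width: 0.996
```

```bash
python3 -c "
from h import *
c=bot.get_calibration('wrist');im=bot.read_camera('wrist')
import pickle;pickle.dump(c,open('w2.pkl','wb'))
cv2.imwrite('pics/w2.png',im[:,:,::-1]);print(-c['R'].T@c['t'])
plan((.654,.14,.026),-101)"
```

```text
[0.7338651  0.12189255 0.25956011]
t 2.65 now [0.6521 0.1374 0.1261] yaw -100.73 F [ 0.56 -0.18 -0.2 ] q [ 0.17  0.33  1.73 -0.    1.07  1.93] w 0.99131434391098
slide [[0.0005, -0.0014, 0.048], [0.0007, -0.0014, 0.048], [0.0, -0.0001, 0.0041], [0.0, -0.0, 0.0], [0.0, -0.0, 0.0], [0.0, -0.0, 0.0], [0.0, -0.0, 0.0], [0.0, -0.0, 0.0]]
angular [[-0.01, -0.14, 0.27], [0.0, 0.0, 0.0], [0.0, 0.0, 0.0], [0.0, 0.0, 0.0], [0.0, 0.0, 0.0], [0.0, 0.0, 0.0], [0.0, 0.0, 0.0], [0.0, 0.0, 0.0]]
end [0.6539 0.14   0.026 ] remaining 0.0001
```

View pics/w2.png

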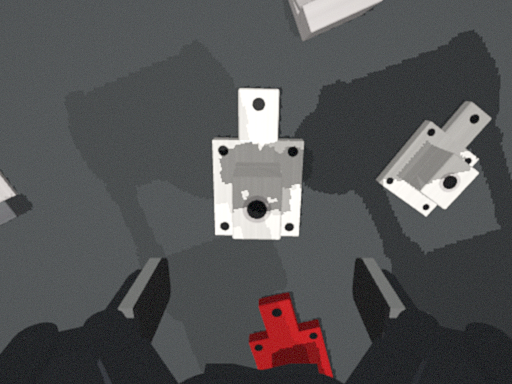

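```bash
python3 -c "
from h import *
import pickle;c=pickle.load(open('w2.pkl','rb'))
print(ray(c,257,209,.054),ray(c,259,88.5,.012))
H=np.array([ray(c,*p,.012)[:2] for p in [(223,150),(292,152),(225,226),(289,227)]]);print(H,H.mean(0))
e=ray(c,259,103,.012)[:2]-H.mean(0);print(np.degrees(np.arctan2(e[1],e[0])))
"
```

```text
[0.6547726  0.13979108 0.054     ] [0.73057888 0.1241042  0.012     ]
[[0.6914648  0.15989175]
 [0.67998996 0.10786107]
 [0.62863548 0.1726077 ]
 [0.61776052 0.12024897]] [0.65446269 0.14015237]
-12.05995934225523
```

arm_command(slide=[[0.0015,-0.0025,0.03],[0.0005,0,0.03],[0,0,0.025],[0,0,0.015],[0,0,0],[0,0,0],[0,0,0],[0,0,0]], angular=[[0,-0.15,0.6],[0,0,0],[0,0,0],[0,0,0],[0,0,0],[0,0,0],[0,0,0],[0,0,0]], hand=[0.085,0.085,0.085,0.085,0.085,0.085,0.085,0.085])

```text
time: 3.45
tool_pos: [0.664, 0.1391, 0.036]
tcp_rot: [-3.12, 0.315, -0.031]
wrist_force: [-0.6, 0.1, 0.7]
width: 0.998
```

```bash
python3 -c "
from h import *
plan((.6545,.14,.026),-101.3)"
```

```text
t 3.45 now [0.664  0.1391 0.036 ] yaw -101.51 F [-0.58  0.13  0.69] q [0.17 0.44 1.77 0.   0.91 1.94] w 0.9975489235589668
slide [[-0.0097, 0.0011, 0.0098], [0.0, -0.0, -0.0], [0.0, -0.0, -0.0], [0.0, -0.0, -0.0], [0.0, -0.0, -0.0], [0.0, -0.0, -0.0], [0.0, -0.0, -0.0], [0.0, -0.0, -0.0]]
angular [[-0.43, -1.09, -0.21], [0.0, 0.0, 0.0], [0.0, 0.0, 0.0], [0.0, 0.0, 0.0], [0.0, 0.0, 0.0], [0.0, 0.0, 0.0], [0.0, 0.0, 0.0], [0.0, 0.0, 0.0]]
end [0.6545 0.14   0.026 ] remaining 0.0
```

arm_command(slide=[[-0.0095,0.001,0.0],[0,0,0],[0,0,0.005],[0,0,0.005],[0,0,0],[0,0,0],[0,0,0],[0,0,0]], angular=[[-0.4,-1.1,-0.2],[0,0,0],[0,0,0],[0,0,0],[0,0,0],[0,0,0],[0,0,0],[0,0,0]], hand=[0.085,0.085,0.085,0.085,0.085,0.085,0.085,0.085])

```text
time: 4.25
tool_pos: [0.6553, 0.1406, 0.0276]
tcp_rot: [-3.125, 0.309, -0.003]
wrist_force: [0.2, -0.1, 0.0]
width: 0.998
```

```bash
python3 -c "
from h import *
plan((.6545,.14,.026),-101.3,n=2)"
```

```text
t 4.25 now [0.6553 0.1406 0.0276] yaw -101.28 F [ 0.21 -0.09  0.01] q [0.17 0.45 1.78 0.   0.91 1.94] w 0.9981144283199074
slide [[-0.0007, 0.0007, 0.0016], [0.0, 0.0, 0.0]]
angular [[-0.08, -0.11, 0.02], [0.0, 0.0, 0.0]]
end [0.6545 0.14   0.026 ] remaining 0.0
```

Good; close.

arm_command(slide=[[-0.0007,0.0007,0.0015],[0,0,0],[0,0,0],[0,0,0],[0,0,0],[0,0,0],[0,0,0],[0,0,0]], angular=[[-0.1,-0.1,0],[0,0,0],[0,0,0],[0,0,0],[0,0,0],[0,0,0],[0,0,0],[0,0,0]], hand=[0.085,0.06,0.04,0.02,0.02,0.02,0.02,0.02], squeeze=80)

```text
time: 5.05
tool_pos: [0.6547, 0.1401, 0.0264]
tcp_rot: [3.126, -0.309, 0.001]
wrist_force: [0.3, 0.9, 0.6]
width: 0.389
```

```bash
python3 -c "
from h import *
plan((.6545,.14,.15),-101.3,n=5,step=.03)"
```

```text
t 5.05 now [0.6547 0.1401 0.0264] yaw -101.29 F [0.27 0.87 0.56] q [ 0.17  0.45  1.78 -0.    0.91  1.94] w 0.38855049473961867
slide [[-0.0, 0.0, -0.03], [-0.0001, 0.0, -0.03], [-0.0, 0.0, -0.03], [-0.0001, 0.0001, -0.03], [0.0, -0.0, -0.0036]]
angular [[0.01, -0.03, 0.01], [0.0, 0.0, 0.0], [0.0, 0.0, 0.0], [0.0, 0.0, 0.0], [0.0, 0.0, 0.0]]
end [0.6545 0.14   0.15  ] remaining 0.0
```

arm_command(slide=[[0,0,-0.01],[0,0,-0.02],[0,0,-0.03],[0,0,-0.03],[0,0,-0.03],[0,0,-0.01],[0,0,0],[0,0,0]], angular=[[0,0,0],[0,0,0],[0,0,0],[0,0,0],[0,0,0],[0,0,0],[0,0,0],[0,0,0]], hand=[0.02,0.02,0.02,0.02,0.02,0.02,0.02,0.02])

```text
time: 5.85
tool_pos: [0.6497, 0.1392, 0.1568]
tcp_rot: [3.123, -0.309, -0.018]
wrist_force: [1.1, 0.8, -3.1]
width: 0.387
```

```bash
python3 -c "
from h import *
cv2.imwrite('pics/w3.png',bot.read_camera('wrist')[:,:,::-1])
plan((.514,-.2,.17),-101.3,n=8,step=.045)"
```

```text
t 5.9 now [0.6495 0.1391 0.1563] yaw -101.29 F [ 0.48  0.11 -2.72] q [ 0.17  0.31  1.7  -0.    1.14  1.94] w 0.38828648715664515
slide [[-0.0082, 0.0442, -0.0014], [-0.0082, 0.0442, -0.0017], [-0.0082, 0.0442, -0.0017], [-0.0082, 0.0442, -0.0017], [-0.0082, 0.0442, -0.0017], [-0.0081, 0.0442, -0.0016], [-0.0082, 0.0442, -0.0017], [-0.0081, 0.0442, -0.0016]]
angular [[0.28, 0.67, 0.01], [0.0, 0.0, 0.0], [0.0, 0.0, 0.0], [0.0, 0.0, 0.0], [0.0, 0.0, 0.0], [0.0, 0.0, 0.0], [0.0, 0.0, 0.0], [0.0, 0.0, 0.0]]
end [ 0.5161 -0.1948  0.1698] remaining 0.0056
```

View pics/w3.png

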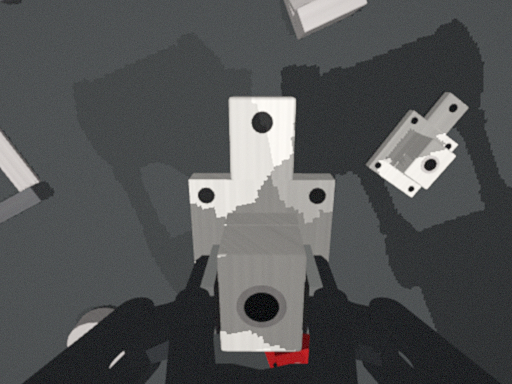

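arm_command(slide=[[-0.005,0.03,-0.002],[-0.008,0.044,-0.002],[-0.008,0.044,-0.002],[-0.008,0.044,-0.001],[-0.008,0.044,0],[-0.008,0.044,0],[-0.008,0.04,0],[-0.008,0.03,0]], angular=[[0.3,0.7,0],[0,0,0],[0,0,0],[0,0,0],[0,0,0],[0,0,0],[0,0,0],[0,0,0]], hand=[0.02,0.02,0.02,0.02,0.02,0.02,0.02,0.02])

```text
time: 6.7
tool_pos: [0.5154, -0.1672, 0.1466]
tcp_rot: [-3.126, 0.294, 0.037]
wrist_force: [0.1, -0.8, -3.3]
width: 0.392
```

```bash
python3 -c "
from h import *
plan((.5105,-.2018,.15),-101.3,n=8,step=.04)"
```

```text
t 6.7 now [ 0.5154 -0.1672  0.1466] yaw -100.74 F [ 0.1  -0.83 -3.33] q [-0.36  0.11  1.97 -0.    1.09  1.4 ] w 0.39152376557387863
slide [[0.0016, 0.0349, -0.0034], [-0.0, 0.0, -0.0], [-0.0, 0.0, -0.0], [-0.0, 0.0, -0.0], [-0.0, 0.0, -0.0], [-0.0, 0.0, -0.0], [-0.0, 0.0, -0.0], [-0.0, 0.0, -0.0]]
angular [[0.01, 1.35, 0.56], [0.0, 0.0, 0.0], [0.0, 0.0, 0.0], [0.0, 0.0, 0.0], [0.0, 0.0, 0.0], [0.0, 0.0, 0.0], [0.0, 0.0, 0.0], [0.0, 0.0, 0.0]]
end [ 0.5105 -0.2018  0.15  ] remaining 0.0001
```

```bash
python3 -c "
from h import *
c=bot.get_calibration('wrist');im=bot.read_camera('wrist')
import pickle;pickle.dump(c,open('w4.pkl','wb'))
cv2.imwrite('pics/w4.png',im[:,:,::-1]);print(bot.read_state()['joint_vel'].round(3))"
```

```text
[ 0.058  0.013 -0.013  0.049  0.002  0.108]
```

View pics/w4.png

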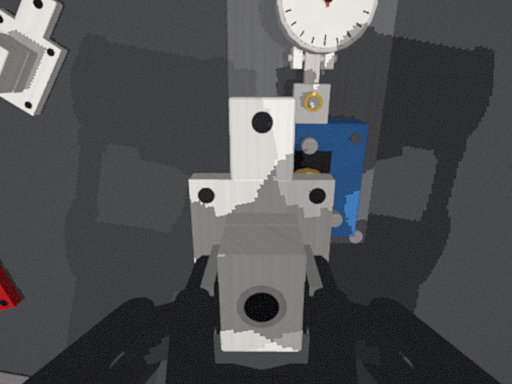

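arm_command(slide=[[0,-0.03,-0.003],[0,-0.03,0],[0,0,0],[0,0,0],[0,0,0],[0,0,0],[0,0,0],[0,0,0]], angular=[[0,1.3,0.5],[0,0,0],[0,0,0],[0,0,0],[0,0,0],[0,0,0],[0,0,0],[0,0,0]], hand=[0.02,0.02,0.02,0.02,0.02,0.02,0.02,0.02])

```text
time: 7.55
tool_pos: [0.5176, -0.1132, 0.139]
tcp_rot: [3.123, -0.323, -0.031]
wrist_force: [-0.3, 1.2, -2.9]
width: 0.39
```

```bash
python3 -c "
from h import *
c=bot.get_calibration('wrist');im=bot.read_camera('wrist')
import pickle;pickle.dump(c,open('w5.pkl','wb'))
crop(im,290,450,0,230,2.6,'pics/w5.png');cv2.imwrite('pics/w5f.png',im[:,:,::-1]);print(bot.read_state()['joint_vel'].round(3))
plan((.5105,-.2018,.15),-101.3,n=8,step=.04)"
```

```text
[ 0.003 -0.003  0.     0.001 -0.     0.   ]
t 7.6 now [ 0.5176 -0.1132  0.139 ] yaw -101.79 F [ 0.03 -0.45 -2.7 ] q [-0.26  0.09  2.   -0.01  1.07  1.52] w 0.38984950276611463
slide [[0.0049, 0.0394, -0.0048], [0.0046, 0.0394, -0.0049], [0.0012, 0.0094, -0.0012], [-0.0, 0.0, -0.0], [-0.0, 0.0, -0.0], [-0.0, 0.0, -0.0], [-0.0, 0.0, -0.0], [-0.0, 0.0, -0.0]]
angular [[0.21, 1.12, -0.5], [0.0, 0.0, 0.0], [0.0, 0.0, 0.0], [0.0, 0.0, 0.0], [0.0, 0.0, 0.0], [0.0, 0.0, 0.0], [0.0, 0.0, 0.0], [0.0, 0.0, 0.0]]
end [ 0.5106 -0.2018  0.15  ] remaining 0.0001
```

View pics/w5.png

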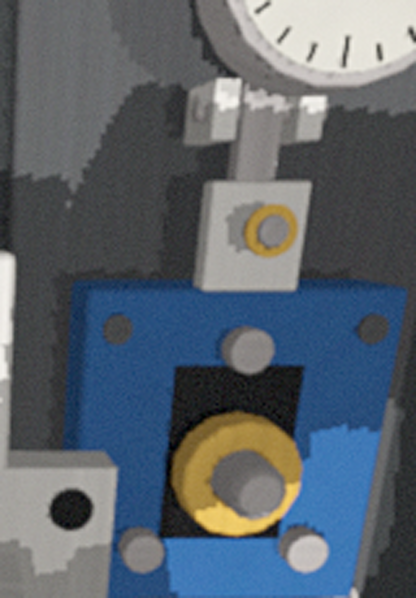

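```bash
python3 -c "
from h import *
import pickle;c=pickle.load(open('w5.pkl','rb'))
im=cv2.imread('pics/w5f.png');cv2.imwrite('pics/w5p.png',cv2.resize(im[120:230,330:420],None,fx=6,fy=5.4,interpolation=cv2.INTER_CUBIC))
B=lambda x,y,z:ray(c,(x+.5)/2.6-.5+290,(y+.5)/2.6-.5,z)[:2]
b1,b2,b3=B(250,351,.046),B(144,549,.046),B(308,549,.046)
m=(b2+b3)/2;e=b1-m;D=m+e*28/59;a=np.arctan2(e[1],e[0]);print(np.linalg.norm(e),np.linalg.norm(b2-b3),np.degrees(a),'datum',D)
u=np.array([np.cos(a),np.sin(a)]);v=np.array([-u[1],u[0]])
for n,p in (('pin',B(258,489,.064)),('probe',B(274,231,.050))): print(n,p,(p-D)@u,(p-D)@v)
"
```

```text
0.05731389471731477 0.04762396562609009 -11.200571515945978 datum [ 0.51694445 -0.20198881]
pin [ 0.51450229 -0.20097159] -0.0025932307149043785 0.0005234749462542434
probe [ 0.57633079 -0.21458767] 0.06070247482636356 -0.0008234447045567456
```

View pics/w5p.png

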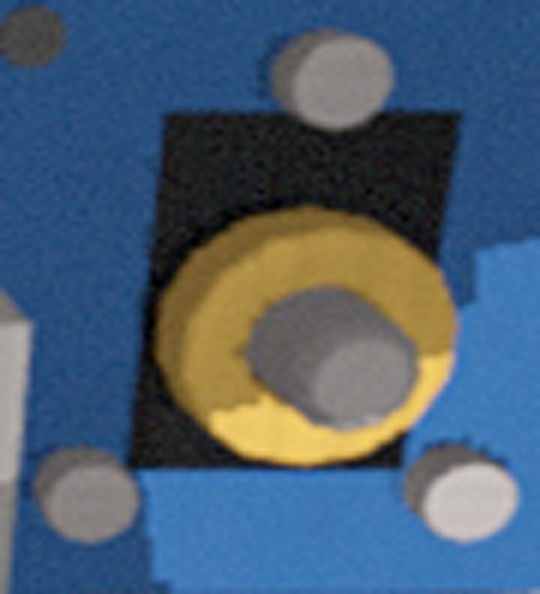

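```bash
python3 -c "
from h import *
import pickle;c=pickle.load(open('w5.pkl','rb'))
B=lambda x,y,z:ray(c,(x+.5)/6-.5+330,(y+.5)/5.4-.5+120,z)[:2]
b1,b2,b3=B(342,81,.046),B(95,501,.046),B(470,501,.046)
m=(b2+b3)/2;e=b1-m;D=m+e*28/59;a=np.arctan2(e[1],e[0]);print(np.linalg.norm(e),np.linalg.norm(b2-b3),np.degrees(a),'datum',D)
u=np.array([np.cos(a),np.sin(a)]);v=np.array([-u[1],u[0]])
p=B(365,380,.064);print(p,(p-D)@u,(p-D)@v)
"
```

```text
0.05863000624468399 0.04727152547641212 -11.518275116109221 datum [ 0.51626397 -0.20219299]
[ 0.51271127 -0.20184968] -0.003549708509785093 -0.00037300495039097606
```

arm_command(slide=[[0.005,0.03,-0.003],[0.003,0.03,-0.002],[0.003,0.02,0],[0,0.008,0],[0,0,0],[0,0,0],[0,0,0],[0,0,0]], angular=[[0.2,1.1,-0.5],[0,0,0],[0,0,0],[0,0,0],[0,0,0],[0,0,0],[0,0,0],[0,0,0]], hand=[0.02,0.02,0.02,0.02,0.02,0.02,0.02,0.02])

```text
time: 8.4
tool_pos: [0.5113, -0.2027, 0.1447]
tcp_rot: [-3.125, 0.307, -0.002]
wrist_force: [-1.2, -0.9, -2.7]
width: 0.389
```

```bash
python3 -c "
from h import *
plan((.512,-.2017,.11),-101.3,n=4,step=.01)"
```

```text
t 8.4 now [ 0.5113 -0.2027  0.1447] yaw -101.21 F [-1.18 -0.91 -2.72] q [-0.42  0.11  1.97  0.    1.06  1.34] w 0.38856565083766526
slide [[0.0001, -0.0003, 0.01], [0.0001, -0.0003, 0.01], [0.0002, -0.0004, 0.01], [0.0, -0.0001, 0.0047]]
angular [[-0.08, -0.08, 0.09], [0.0, 0.0, 0.0], [0.0, 0.0, 0.0], [0.0, 0.0, 0.0]]
end [ 0.5119 -0.2017  0.11  ] remaining 0.0001
```

arm_command(slide=[[0,-0.0005,0.007],[0,-0.0005,0.007],[0,0,0.007],[0,0,0.007],[0,0,0.006],[0,0,0.004],[0,0,0],[0,0,0]], angular=[[-0.1,-0.1,0.1],[0,0,0],[0,0,0],[0,0,0],[0,0,0],[0,0,0],[0,0,0],[0,0,0]], hand=[0.02,0.02,0.02,0.02,0.02,0.02,0.02,0.02])

```text
time: 9.2
tool_pos: [0.5107, -0.1992, 0.1016]
tcp_rot: [-3.126, 0.306, 0.006]
wrist_force: [-0.3, -0.3, -3.2]
width: 0.387
```

```bash
python3 -c "
from h import *
plan((.512,-.2017,.095),-101.3,n=4,step=.005)"
```

```text
t 9.2 now [ 0.5107 -0.1992  0.1016] yaw -101.17 F [-0.35 -0.29 -3.24] q [-0.42  0.16  2.01 -0.    0.98  1.35] w 0.38659081339212104
slide [[0.0012, 0.0015, 0.0046], [0.0005, 0.0007, 0.002], [0.0, 0.0, 0.0], [0.0, 0.0, 0.0]]
angular [[-0.03, 0.21, 0.13], [0.0, 0.0, 0.0], [0.0, 0.0, 0.0], [0.0, 0.0, 0.0]]
end [ 0.512  -0.2017  0.095 ] remaining 0.0001
```

arm_command(slide=[[0.0017,0.0022,0],[0,0,0],[0,0,0.003],[0,0,0.002],[0,0,0.002],[0,0,0],[0,0,0],[0,0,0]], angular=[[0,0.2,0.1],[0,0,0],[0,0,0],[0,0,0],[0,0,0],[0,0,0],[0,0,0],[0,0,0]], hand=[0.02,0.02,0.02,0.02,0.02,0.02,0.02,0.02])

```text
time: 10.0
tool_pos: [0.513, -0.2026, 0.0954]
tcp_rot: [3.126, -0.309, 0.004]
wrist_force: [-0.0, -0.0, -3.2]
width: 0.389
```

```bash
python3 -c "
from h import *
cv2.imwrite('pics/w6.png',bot.read_camera('wrist')[:,:,::-1])
crop(bot.read_camera('scene'),140,260,140,260,5,'pics/s6.png')
plan((.512,-.2017,.085),-101.3,n=4,step=.005)"
```

```text
t 10.1 now [ 0.5131 -0.2026  0.0955] yaw -101.3 F [-0.15 -0.4  -3.28] q [-0.42  0.17  2.01  0.    0.97  1.35] w 0.38609479251690804
slide [[-0.0006, -0.0003, 0.005], [-0.0006, -0.0003, 0.005], [-0.0001, -0.0001, 0.0005], [0.0, 0.0, -0.0]]
angular [[0.01, -0.16, 0.0], [0.0, 0.0, 0.0], [0.0, 0.0, 0.0], [0.0, 0.0, 0.0]]
end [ 0.512  -0.2017  0.085 ] remaining 0.0001
```

View pics/w6.png

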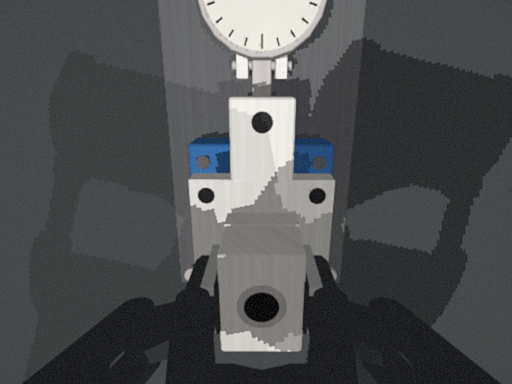

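View pics/s6.png

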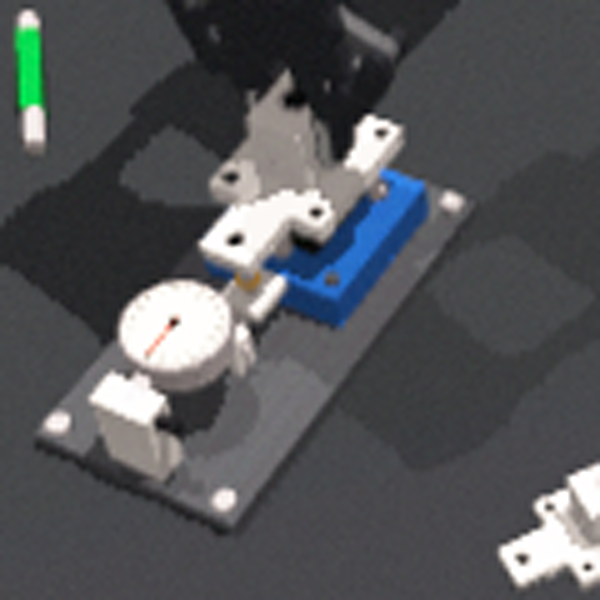

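arm_command(slide=[[-0.0008,-0.0006,0.001],[0,0,0.002],[0,0,0.002],[0,0,0.002],[0,0,0.002],[0,0,0.001],[0,0,0],[0,0,0]], angular=[[0,-0.15,0],[0,0,0],[0,0,0],[0,0,0],[0,0,0],[0,0,0],[0,0,0],[0,0,0]], hand=[0.02,0.02,0.02,0.02,0.02,0.02,0.02,0.02])

```text
time: 10.9
tool_pos: [0.5123, -0.2017, 0.0844]
tcp_rot: [-3.126, 0.309, 0.001]
wrist_force: [-0.4, 0.0, -2.6]
width: 0.389
```

```bash
python3 -c "
from h import *
plan((.512,-.2017,.08),-101.3,n=4,step=.005)"
```

```text
t 10.9 now [ 0.5123 -0.2017  0.0844] yaw -101.3 F [-0.43  0.02 -2.57] q [-0.42  0.18  2.01 -0.    0.95  1.35] w 0.3886941707344131
slide [[-0.0003, 0.0, 0.0044], [0.0, 0.0, -0.0], [0.0, 0.0, -0.0], [0.0, 0.0, -0.0]]
angular [[0.0, 0.02, 0.0], [0.0, 0.0, 0.0], [0.0, 0.0, 0.0], [0.0, 0.0, 0.0]]
end [ 0.512  -0.2016  0.08  ] remaining 0.0001
```

arm_command(slide=[[0,0,0.002],[0,0,0.002],[0,0,0.002],[0,0,0.001],[0,0,0],[0,0,0],[0,0,0],[0,0,0]], angular=[[0,0,0],[0,0,0],[0,0,0],[0,0,0],[0,0,0],[0,0,0],[0,0,0],[0,0,0]], hand=[0.02,0.02,0.02,0.02,0.02,0.02,0.02,0.02])

```text
time: 11.7
tool_pos: [0.5127, -0.2019, 0.0773]
tcp_rot: [3.126, -0.309, 0.001]
wrist_force: [-1.3, 0.2, -3.5]
width: 0.388
```

```bash
python3 -c "
from h import *
plan((.512,-.2017,.072),-101.3,n=4,step=.005)"
```

```text
t 11.7 now [ 0.5127 -0.2019  0.0773] yaw -101.3 F [-1.32  0.15 -3.49] q [-0.42  0.19  2.02 -0.    0.93  1.35] w 0.38771625721816955
slide [[-0.0007, -0.0, 0.005], [-0.0, -0.0, 0.0003], [-0.0, -0.0, 0.0], [-0.0, -0.0, 0.0]]
angular [[0.01, -0.03, 0.0], [0.0, 0.0, 0.0], [0.0, 0.0, 0.0], [0.0, 0.0, 0.0]]
end [ 0.512  -0.2018  0.072 ] remaining 0.0001
```

arm_command(slide=[[-0.0003,0,0.002],[0,0,0.002],[0,0,0.002],[0,0,0.002],[0,0,0.002],[0,0,0.002],[0,0,0.002],[0,0,0.002]], angular=[[0,0,0],[0,0,0],[0,0,0],[0,0,0],[0,0,0],[0,0,0],[0,0,0],[0,0,0]], hand=[0.02,0.02,0.02,0.02,0.02,0.02,0.02,0.02], squeeze=100)

```text
time: 12.5
tool_pos: [0.5129, -0.202, 0.0724]
tcp_rot: [-3.126, 0.309, 0.001]
wrist_force: [-6.9, 1.8, 13.2]
width: 0.388
```

```bash
python3 -c "
from h import *
plan((.512,-.2017,.072),-101.3,n=4,step=.005)"
```

```text
t 12.5 now [ 0.5129 -0.202   0.0724] yaw -101.29 F [-6.89  1.82 13.24] q [-0.42  0.2   2.02 -0.    0.93  1.35] w 0.3884622745275637
slide [[-0.0009, -0.0001, 0.0004], [-0.0, 0.0, -0.0], [-0.0, 0.0, -0.0], [-0.0, 0.0, -0.0]]
angular [[0.0, 0.04, 0.01], [0.0, 0.0, 0.0], [0.0, 0.0, 0.0], [0.0, 0.0, 0.0]]
end [ 0.512  -0.2017  0.072 ] remaining 0.0
```

arm_command(slide=[[-0.0006,0,0.002],[-0.0005,0,0.0025],[-0.0003,0,0.003],[-0.0003,0,0.003],[-0.0003,0,0.003],[-0.0003,0,0.003],[-0.0003,0,0.003],[-0.0003,0,0.003]], angular=[[0,0,0],[0,0,0],[0,0,0],[0,0,0],[0,0,0],[0,0,0],[0,0,0],[0,0,0]], hand=[0.02,0.02,0.02,0.02,0.02,0.02,0.02,0.02])

```text
time: 13.3
tool_pos: [0.5128, -0.202, 0.0723]
tcp_rot: [3.126, -0.309, 0.003]
wrist_force: [-8.2, 3.7, 17.4]
width: 0.385
```

```bash
python3 -c "
from h import *
plan((.512,-.2017,.072),-101.3,n=4,step=.005)
cv2.imwrite('pics/w7.png',bot.read_camera('wrist')[:,:,::-1])
crop(bot.read_camera('scene'),140,260,140,260,5,'pics/s7.png')
print(bot.read_state()['tool_pos'],bot.read_state()['wrist_force'],bot.read_state()['torque'])"
```

```text
t 13.3 now [ 0.5128 -0.202   0.0723] yaw -101.29 F [-8.18  3.72 17.44] q [-0.42  0.19  2.02  0.    0.92  1.35] w 0.3853099168618973
slide [[-0.0009, -0.0001, 0.0003], [0.0, 0.0, 0.0], [0.0, 0.0, 0.0], [0.0, 0.0, 0.0]]
angular [[-0.01, -0.12, 0.01], [0.0, 0.0, 0.0], [0.0, 0.0, 0.0], [0.0, 0.0, 0.0]]
end [ 0.512  -0.2017  0.072 ] remaining 0.0
[ 0.51282732 -0.20198027  0.07231559] [-8.61043691  4.07960567 17.49741662] [ 0.62320685  1.37152994 -0.02474755]
```

View pics/w7.png

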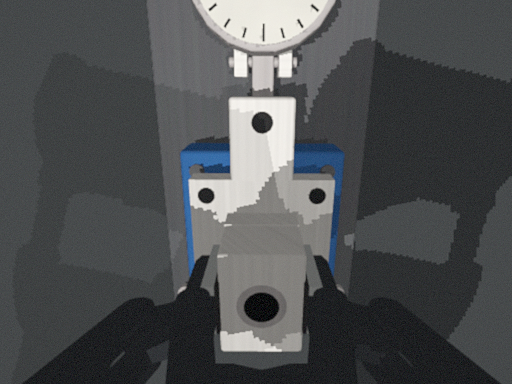

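View pics/s7.png

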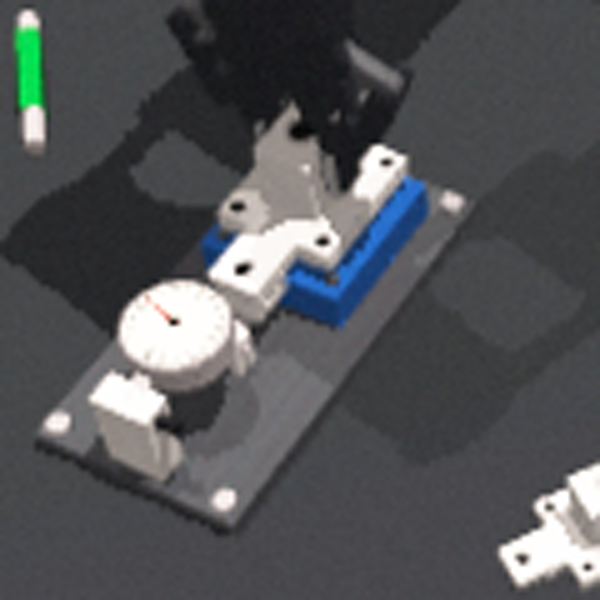

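```bash
python3 -c "
from workcell import bot
print(bot.finish_job())"
```

```text
the job is handed in; nothing more can be done
None
```

I gripped the aluminium cover across its boss and carried it to the fixture. I lowered it over the pin, which I had measured at about 3.5 mm on the −x side of the datum. The bore went straight on, so no sliding search was needed. I then pressed the cover down against the ring and handed the job in at about 13.4 s, still holding it with the grip set to 100 N.

**Last checks:**
- **Flush:** the TCP stopped at 72.3 mm, and 72.4 mm was expected for flush. A further 4 N of push moved it only 0.1 mm, so it is on the hard stop. The downward reaction is about 17 N.
- **Centring and angle:** the cover is about 3 mm from the datum, and its ear is aligned with the fixture to within about 1°.
- **Dial:** the scene view shows the ear down on the probe and the needle turned.
- **Other gauges:** I did not re-measure the red cover and the other gauges. The force readings showed no contact with any of them.

**Disagreements:** two measurements of the datum and pin (top and wrist cameras) differed by about 2 mm in x. A side load of about 9 N against the pin remained at hand-in, even after I eased the arm back slightly. No verdict was reported.

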